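Lathe gear cover: tug, release, hold open

TASK

Tug the gear-box cover of the bench lathe gently upward to learn whether the catch is holding it. If it comes up freely, simply go on lifting and leave the release lever alone; if it is caught, press the release lever on the catch down all the way until its detent holds it down by itself, then lift the cover. Finish while holding the cover up, open at least 45 degrees, without disturbing the oil bottle, the loose gear and the screwdriver.

Things in the scene. Friction and masses are not known exactly. Their poses are not given: they have to be found in the camera images.
- lathe: Grey bench lathe, fixed. Origin: on the work surface under the centre of its gear box (open-topped, 180 x 180 mm, 140 high). Its own +y runs along the lathe: headstock (150 mm in x, y 90 to 210 mm, 135 high), chuck (y 235 to 295 mm, top at 136), then bed and tailstock (to y 600 mm, up to 120 high). Its place and yaw (0.25 rad either way) vary.
- cover_angle (a joint): Opening angle of the gear-box cover, rad: 0 shut, 1.3 at its stop. A grey plate 190 x 190 x 8 mm, top face 148 mm up, hinged along its +y edge; its -y edge rises. It falls shut when let go. Caught: it stops at about 0.03 rad (5 mm at the handle). Free: it lifts with 2 to 5 N at the handle. Which cannot be seen; both are common. The catch bears 40 N.
- cover_hinge (a point): Middle of the cover's hinge line, which runs along the lathe's own x: lathe frame (0, 90, 140) mm.
- handle (a point): Handle on the cover: level round steel bar 10 mm thick, 100 mm long along its own x (= the lathe's x), on two 10 mm posts 90 mm apart. Origin: middle of the bar, 38 mm above the cover, 155 mm from the hinge; cover shut: lathe frame (0, -65, 186) mm. Its axes are the lathe's when shut and turn with the cover. Pinch it from above, fingers closing along y; follow the hinge arc.
- cover: The cover with its handle, and a steel loop hidden under its -y edge that the catch's bolt holds when caught; about 0.55 kg, varying by a third. Origin: on the hinge line (= point cover_hinge). Its axes are the lathe's when shut.
- catch: The catch: a dark steel housing 44 x 50 x 70 mm on the gear box's -y wall, top 5 mm below the cover's underside, with a hidden bolt and the release lever. Origin: centre of its underside, 65 mm above the work surface, 115 mm to -y from the lathe's origin, within 30 mm either way along the lathe's x.
- lever (a joint): Release lever angle, rad: 0 up (start), 0.45 fully down. Turns about the lathe's x direction; pivot at lathe y -108 mm, z 83 mm. A spring returns it (2 to 3 N at the pad). Near 0.1 rad a detent resists up to about 11 N, then gives way; pushed past 0.35 rad and let go, it settles at 0.35 to 0.4 and stays, and the bolt stays drawn.
- lever_pad (a point): Middle of the top face of the lever's flat black press pad, 36 x 34 mm, which points out to the lathe's -y, about 90 mm from the lever's pivot. Up: about 105 mm above the work surface, at lathe y about -197 mm; fully down it is about 40 mm lower. Press it straight down from above with closed fingers.
- oil: Bystander: white oil bottle, 60 mm across, 150 mm high, standing. Origin: centre of its underside.
- gear: Bystander: loose steel gear blank lying flat, 72 mm across, 14 mm high, with a 20 mm bore. Origin: centre of its underside.
- driver: Bystander: screwdriver 190 mm long lying on the bench. Origin: on the bench, beneath it.

How it is judged:
On the way, in this order (a step that is already met when the one before it is completed fails the run):
1. the cover is tugged with the lever still up: either it gives and comes up past 0.25 rad, or the catch is felt (over 3 N on it) (value of joint lever below 0.12 rad and (value of joint cover_angle above 0.25 rad or contact force between cover and catch above 3 N)), for 0.1 s.
2. the cover, released if it was caught, is lifted past 0.5 rad (value of joint cover_angle above 0.5 rad), for 0.2 s.
At the end, for the whole second after the job is handed in: The cover stands open more than 0.65 rad (37 degrees), still (under 0.1 rad/s), held by the fingers (over 1 N); it would fall shut otherwise (value of joint cover_angle above 0.65 rad and velocity of joint cover_angle between -0.1 and 0.1 rad/s and contact force between the fingers and cover above 1 N); the arm keeps its last pose, push and grip.
It fails at once if the catch is forced with more than 40 N (contact force between cover and catch above 40 N).
It fails at once if the oil bottle is moved more than 30 mm (distance of oil from where it was at the start of the episode above 0.03 m).
It fails at once if the loose gear is moved more than 30 mm (distance of gear from where it was at the start of the episode above 0.03 m).
It fails at once if the screwdriver is moved more than 30 mm (distance of driver from where it was at the start of the episode above 0.03 m).
It fails at once if the oil bottle is tipped over (angle between oil's own z axis and vertical above 0.5 rad).
It also fails if it takes over 51 s, if anything falls off the work surface, if the arm or the gripper's body presses on something with over 40 N, if the wrist force passes 120 N, or if a joint passes its speed limit or range.

ROBOT

A 7-joint arm with a two-finger parallel gripper is mounted at the origin on the work surface. World frame = base frame: x ahead of the robot, y to its left, z up, the work surface at z = 0. Lengths are in m, angles in rad, forces in N, time in s.
With the tool pointing down it reaches from about 0.425 to 0.875 m from the base axis. Payload 4.7 kg.
Tool frame: the origin (TCP) lies midway between the tips of the shut fingers; the grasp point (between the pads) lies 19 mm behind it; z points along the fingers, y is the direction in which the jaws open and shut (so a half turn about z gives the same grasp; the last joint's range is limited). The gripper opens to 87 mm and grips with 3 to 60 N. Pads are 19 mm wide; open, the fingers measure 117 mm over their backs; the gripper's body (75 mm by 190 mm) begins 51 mm behind the grasp point.
Start: joints at [1.269, 0.321, -0.07, 1.45, 0.023, 1.371, -0.057], TCP at [0.202, -0.618, 0.191] pointing down, gripper open.
Joint ranges: [-2.86, 2.86], [-0.3, 2.09], [-1.38, 1.24], [0.06, 2.45], [-1.56, 4.7], [0.09, 2.05], [-2.69, 2.69]. Speed limits (rad/s): [2.57, 2.57, 3.14, 3.14, 3.14, 3.14, 3.14].

INTERFACE

Orientations are given as a unit quaternion [w, x, y, z].
In Python, from workcell import sense, snapshot, sign_off, spot_in, cut_out, landmark_of gives the robot as it stands.
- The arm moves only by the shell command python3 -m crank 'ROWS' [FORCE]. ROWS is JSON, a list of rows, each a list of 7 numbers: the shift along the tool's x, y, z in mm, then the turn, a rotation vector about the tool's x, y, z in degrees, then the opening in per cent of the stroke, from 0 (shut) to 100 (fully open). A call has 1 to 20 rows; each row shifts and turns the commanded pose from where the row before left it, along the tool's axes as they then stand; what a row does not reach is not made up. A row lasts 1/12 s, in which the tool goes at most 41.7 mm and 7.16 degrees, less where a joint would pass 70% of its speed; a pose out of reach is approached as far as the arm can. A call with a gripper value outside its range is refused whole. The fingers move at their own pace and stop on an object; FORCE is the grip in N (left out, the last holds). Time passes only in rows, so rows that do not move let the fingers close. It gives the time, the measured TCP pose, the force and the opening at its end, in the units of the state.
- sense(): the state, without advancing time (a new reading comes with each control period).
- snapshot(name): name is "side" or "top" or "wrist"; returns a dict with "img" (480x640x3 uint8, red, green, blue), "fx", "fy", "cx", "cy" (pixels), "k1" (the pictures are not rectified: a ray, as slopes to the right and down, at radius r is drawn at 1 + k1 r^2 times it, then the intrinsics apply), "position" and "orientation" of the camera in the world. Camera axes: x right, y down, z forward; pixel columns grow to the right and rows downward; lengths in m; the calibration is good to about 2 mm. A picture is of the moment at which its call begins. There is no depth.
- sign_off(): hands the job in, once; it reports no verdict.
Trained networks look in a picture, given as the dict that the camera call returned (one of the last four; its "shot" number tells which), for a name from the list of things; names that differ only in an ending like _2 or _b are one class to them, and where a whole thing is asked for, a point or a joint stands for the part that bears it (a point fixed in the world has none). Each returns a list of dicts, best first, with "p" (0 to 1); they miss things now and then, are a little off and sometimes report something else, mostly with a low value. They report only what shows in the picture. A call takes as long as a camera call.
- spot_in(name, picture): "xyz" ([x, y, z] in m, in world coordinates, good to about 4 mm: the middle of the surface that is visible of it).
- cut_out(name, picture): "pixels" (480x640 bool, what is visible of it).
- landmark_of(name, picture): "xyz" ([x, y, z] in m, in world coordinates, good to about 4 mm: a listed point, or the origin of a listed thing).
The state is a dict: "t": time; "qpos": joint angles; "qd": joint speeds; "joint_torque": joint torques, N m; "ee_pos": TCP position; "ee_rot": TCP orientation; "force": force on the tool from outside, world axes, zero at the start; "torque": the same for the moment, N m; "width": finger opening in m.
Only numpy, scipy, OpenCV 4.12 (cv2) and the standard library are available. Lean on these libraries where they do the work, as an engineer would, in place of code of your own. Each camera call takes 0.05 s, during which the arm holds its last target. There are 200 camera calls.

## Working session

There is one attempt and no reset: what is moved stays moved. The work goes in short steps, Python scripts to look and compute and a shell command to move; the robot and the scene stay as the last step left them, time stands still between calls to the robot, and variables do not carry over. Pictures are saved under pics/ and viewed, about 8 in all and at most 12, crops included, and the job is handed in when it is done.

```bash
mkdir -p pics; cat > h.py <<'E'
import numpy as np, cv2
from workcell import sense, snapshot, sign_off, spot_in, cut_out, landmark_of
def best(f,n,p,k=2):
    return [(round(d['p'],2),np.round(np.array(d['xyz'])*1000).tolist()) for d in f(n,p)[:k]]
def save(p,n): cv2.imwrite('pics/'+n,cv2.cvtColor(p['img'],cv2.COLOR_RGB2BGR))
E
python3 - <<'E'
from h import *
s=sense(); print({k:np.round(v,3).tolist() for k,v in s.items()})
ims=[]
for c in ('side','top'):
    p=snapshot(c); ims.append(p['img']); print(c,np.round(p['position'],3),np.round(p['orientation'],3))
    for n in ('handle','lever_pad','catch','lathe','cover_hinge','oil','gear','driver'):
        print(n,best(landmark_of,n,p))
    print('spot pad',best(spot_in,'lever_pad',p))
cv2.imwrite('pics/a.png',cv2.cvtColor(cv2.resize(np.vstack(ims),(440,660)) if 0 else np.hstack([cv2.resize(i,(400,300)) for i in ims]),cv2.COLOR_RGB2BGR))
E
```

```text
{'t': 0.0, 'qpos': [1.269, 0.322, -0.07, 1.452, 0.023, 1.371, -0.057], 'qd': [-0.001, 0.0, -0.0, -0.0, -0.001, 0.001, -0.001], 'joint_torque': [0.0, -49.129, -0.404, -31.253, -0.064, 0.044, 0.0], 'ee_pos': [0.202, -0.617, 0.19], 'ee_rot': [-0.001, 0.988, 0.157, -0.0], 'force': [-0.205, -0.113, 0.688], 'torque': [0.025, -0.009, -0.039], 'width': 0.087}
side [0.284 0.483 0.658] [ 0.076 -0.162  0.89  -0.42 ]
handle [(0.79, [538.0, 38.0, 184.0])]
lever_pad [(0.61, [574.0, -85.0, 105.0])]
catch [(0.28, [504.0, 190.0, 138.0])]
lathe [(0.25, [502.0, 196.0, 140.0])]
cover_hinge [(0.8, [505.0, 194.0, 144.0]), (0.34, [373.0, -97.0, 4.0])]
oil [(0.61, [609.0, -394.0, -1.0])]
gear [(0.85, [414.0, -324.0, 2.0])]
driver []
spot pad [(0.86, [569.0, -82.0, 106.0])]
top [ 0.396 -0.077  1.101] [ 0.035 -0.7    0.711 -0.061]
handle [(0.91, [541.0, 42.0, 184.0])]
lever_pad [(0.7, [573.0, -86.0, 106.0])]
catch [(0.98, [552.0, -3.0, 62.0]), (0.75, [505.0, 196.0, 140.0])]
lathe [(0.93, [528.0, 111.0, 2.0])]
cover_hinge [(0.68, [507.0, 197.0, 139.0])]
oil [(0.91, [609.0, -396.0, 3.0])]
gear [(0.61, [501.0, 198.0, 139.0]), (0.6, [418.0, -319.0, -1.0])]
driver [(0.97, [372.0, -101.0, 1.0])]
spot pad [(0.61, [567.0, -79.0, 106.0])]
```

View pics/a.png

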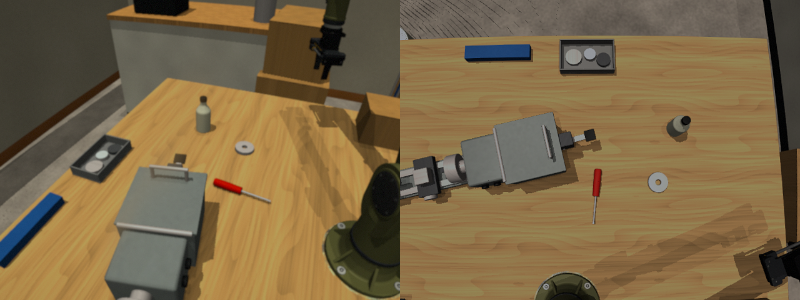

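```bash
python3 -m crank '[[0,0,-25,0,0,2,100],[0,0,-25,0,0,2,100],[0,0,-25,0,0,1.8,100],[23.5,-28.5,0,0,0,0,100],[23.5,-28.5,0,0,0,0,100],[23.5,-28.5,0,0,0,0,100],[23.5,-28.5,0,0,0,0,100],[23.5,-28.5,0,0,0,0,100],[23.5,-28.5,0,0,0,0,100],[23.5,-28.5,0,0,0,0,100],[23.5,-28.5,0,0,0,0,100],[23.5,-28.5,0,0,0,0,100],[23.5,-28.5,0,0,0,0,100],[23.5,-28.5,0,0,0,0,100],[23.5,-28.5,0,0,0,0,100],[23.5,-28.5,0,0,0,0,100],[23.5,-28.5,0,0,0,0,100],[23.5,-28.5,0,0,0,0,100],[23.5,-28.5,0,0,0,0,100],[0,0,0,0,0,0,100]]'
cat >> h.py <<'E'
from scipy.spatial.transform import Rotation as Ro
def R(s): q=s['ee_rot']; return Ro.from_quat([q[1],q[2],q[3],q[0]])
def todo(s,target): # tool-frame mm to take TCP to target (mm world)
    return np.round(R(s).inv().apply(np.array(target)-np.array(s['ee_pos'])*1000),1)
E
python3 - <<'E'
from h import *
s=sense(); print(np.round(s['ee_pos'],4),np.round(R(s).as_matrix(),3).tolist(),np.round(s['qpos'],2))
print(todo(s,[540,40,260]))
p=snapshot('wrist'); save(p,'w1.png'); print(np.round(p['position'],3))
for n in ('handle','lever_pad','catch','lathe','cover_hinge'): print(n,best(landmark_of,n,p),best(spot_in,n,p) if n!='cover_hinge' else '')
E
```

```text
t: 2.67
ee_pos: [0.4749, -0.0834, 0.267]
ee_rot: [-0.001, 0.994, 0.113, 0.002]
force: [0.2, -0.3, 0.4]
width: 0.0872
[ 0.4749 -0.0834  0.267 ] [[0.974, 0.225, 0.003], [0.225, -0.974, 0.003], [0.003, -0.002, -1.0]] [ 0.75 -0.05 -0.6   1.71 -0.03  1.47 -1.19]
[  91.2 -105.6    7.6]
[ 0.55  -0.066  0.461]
handle [(0.78, [537.0, 43.0, 186.0]), (0.6, [552.0, -7.0, 69.0])] [(0.74, [520.0, 85.0, 149.0])]
lever_pad [(0.85, [570.0, -84.0, 108.0])] [(0.63, [568.0, -75.0, 106.0])]
catch [(0.55, [550.0, -5.0, 66.0])] [(0.88, [562.0, -25.0, 134.0]), (0.43, [522.0, 84.0, 149.0])]
lathe [(0.86, [526.0, 108.0, -2.0])] [(0.81, [517.0, 77.0, 147.0])]
cover_hinge []
```

View pics/w1.png

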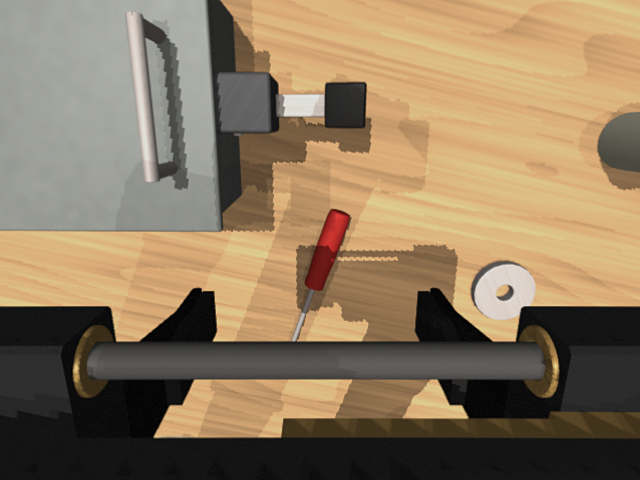

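The wrist view shows the handle bar from (134,14) to (151,180), the catch at (245,100) and the pad at (345,105). The networks agree with it. Next I move over the handle.

```bash
cat >> h.py <<'E'
def ray(p,u,v):
    x,y=(u-p['cx'])/p['fx'],(v-p['cy'])/p['fy']; a,b=x,y
    for _ in range(20):
        f=1+p['k1']*(a*a+b*b); a,b=x/f,y/f
    q=p['orientation']; return np.array(p['position']),Ro.from_quat([q[1],q[2],q[3],q[0]]).apply([a,b,1])
def atz(p,u,v,z):
    o,d=ray(p,u,v); return np.round((o+d*(z-o[2])/d[2])*1000,1)
def tri(rs):
    A=0;B=0
    for o,d in rs:
        d=d/np.linalg.norm(d);P=np.eye(3)-np.outer(d,d);A=A+P;B=B+P@o
    return np.round(np.linalg.solve(A,B)*1000,1)
E
python3 - <<'E'
from h import *
p=snapshot('wrist')
a=atz(p,134,14,.186);b=atz(p,151,180,.186);print('bar ends',a,b,'mid',(a+b)/2,'yaw',np.arctan2(*(a-b)[[1,0]]),'len',np.linalg.norm(a-b))
print('pad',atz(p,345,105,.105))
pickle=__import__('pickle');pickle.dump([ray(p,142,97),ray(p,345,105)],open('r.pkl','wb'))
E
python3 -m crank '[[18,-21,0,0,0,0,100],[18,-21,0,0,0,0,100],[18,-21,0,0,0,0,100],[18,-21,0,0,0,0,100],[18,-21,0,0,0,0,100],[0,0,0,0,0,0,100]]'
python3 - <<'E'
from h import *
s=sense(); print(np.round(s['ee_pos'],4),np.round(s['force'],2),'tool x ang',np.arctan2(*R(s).as_matrix()[[1,0],0]))
p=snapshot('wrist'); save(p,'w2.png')
for n in ('handle','lever_pad','catch'): print(n,best(landmark_of,n,p))
E
```

```text
bar ends [584.8  42.4 186. ] [488.4  23.  186. ] mid [536.6  32.7 186. ] yaw 0.19859220866042387 len 98.33270056293581
pad [566.  -96.9 105. ]
t: 3.72
ee_pos: [0.5389, 0.0359, 0.2663]
ee_rot: [-0.002, 0.994, 0.111, 0.001]
force: [-0.2, 0.2, 0.1]
width: 0.087
[0.5389 0.0359 0.2663] [-0.25  0.21  0.09] tool x ang 0.2222862285275937
handle [(0.96, [539.0, 42.0, 184.0])]
lever_pad [(0.63, [571.0, -82.0, 109.0])]
catch [(0.56, [552.0, -4.0, 68.0])]
```

View pics/w2.png

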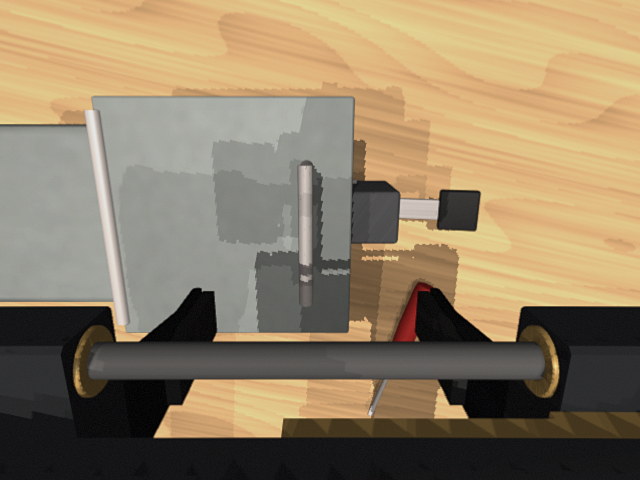

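```bash
python3 - <<'E'
from h import *
import pickle
p=snapshot('wrist'); print(p['fx'],p['cx'],p['cy'],p['k1'],np.round(p['position'],4))
a=atz(p,305,162,.186);b=atz(p,305,303,.186);print(a,b,(a+b)/2,np.arctan2(*(a-b)[[1,0]]))
print('hinge',atz(p,92,110,.144),atz(p,122,325,.144),'pad',atz(p,459,210,.105))
r=pickle.load(open('r.pkl','rb')); print('tri bar',tri([r[0],ray(p,305,232)]),'pad',tri([r[1],ray(p,459,210)]))
s=sense(); print(np.round(s['ee_pos'],4))
ps=snapshot('side');pt=snapshot('top')
for n in ('handle','lever_pad'): 
  for q in (ps,pt): 
    m=cut_out(n,q); 
    if m:
      c=np.argwhere(m[0]['pixels']); v,u=c.mean(0); print(n,m[0]['p'],len(c),u,v,atz(q,u,v,.105 if 'pad' in n else .186))
E
```

```text
409.54687571155705 315.5197997842873 244.28624527749022 0.009723060736732117 [0.6135 0.0452 0.4596]
[587.3  46.5 186. ] [488.4  25.7 186. ] [537.85  36.1  186.  ] 0.20729238400822428
hinge [586.7 206.2 144. ] [416.2 171.  144. ] pad [567.6 -94.2 105. ]
tri bar [538.9  36.5 179. ] pad [566.4 -97.4  96.8]
[0.5375 0.0278 0.2662]
handle 0.58 12890 261.87013188518233 321.39643134212565 [501.  144.3 186. ]
handle 0.95 950 251.6863157894737 247.99052631578948 [498.1  12.1 186. ]
lever_pad 0.74 260 286.6923076923077 254.0730769230769 [568.6 -80.1 105. ]
lever_pad 0.7 412 299.2742718446602 217.7233009708738 [567.7 -76.4 105. ]
```

```bash
python3 -m crank '[[0,0,0,0,0,0,100],[0,0,0,0,0,0,100],[0,0,0,0,0,0,100],[0,0,0,0,0,0,100]]'
python3 - <<'E'
from h import *
for i in range(2):
  p=snapshot('wrist'); s=sense(); print(s['t'],np.round(s['ee_pos'],4),np.round(p['position'],4),np.round(s['qd'],3))
for n in ('handle','lever_pad'):
  m=cut_out(n,p)
  for q in m[:2]:
      c=np.argwhere(q['pixels']); v,u=c.mean(0); print(n,q['p'],len(c),u,v,c.min(0),c.max(0),atz(p,u,v,.105 if 'pad' in n else .186))
print(best(landmark_of,'handle',p),best(landmark_of,'lever_pad',p))
save(p,'w3.png')
E
```

```text
t: 4.6
ee_pos: [0.5377, 0.0295, 0.2663]
ee_rot: [0.0, 0.994, 0.107, -0.0]
force: [0.3, 0.1, -0.6]
width: 0.087
4.65 [0.5377 0.0295 0.2663] [0.6136 0.0465 0.4598] [-0.001 -0.001  0.003  0.002 -0.    -0.001  0.   ]
4.7 [0.5377 0.0295 0.2663] [0.6136 0.0465 0.4598] [ 0.    -0.    -0.001 -0.001 -0.     0.     0.001]
handle 0.87 58285 217.13914386205713 204.72703096851677 [92 74] [331 345] [546.9 100.3 186. ]
lever_pad 0.65 58079 217.17028530105546 204.56707243582017 [92 73] [330 344] [527.3 116.2 105. ]
lever_pad 0.6 2492 436.87640449438203 204.9578651685393 [185 391] [226 472] [568.2 -72.3 105. ]
[(0.72, [537.0, 45.0, 184.0]), (0.53, [371.0, -107.0, 4.0])] [(0.64, [570.0, -83.0, 107.0])]
```

View pics/w3.png

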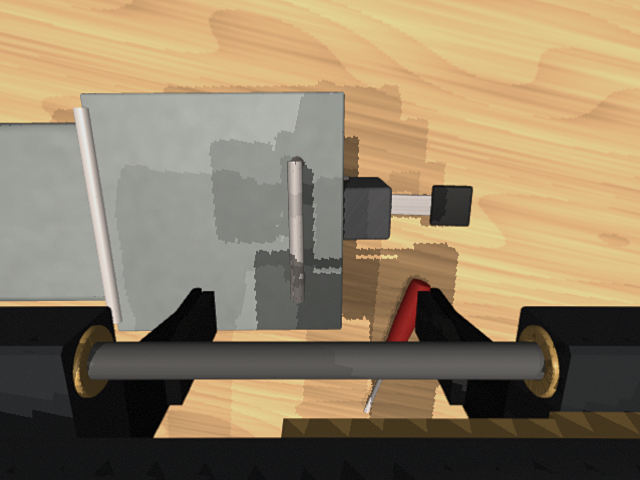

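The arm had still been swinging in the earlier picture, which is what shifted those fixes. In this still view the bar runs from (294,160) to (297,302) and the pad is at (451,206).

```bash
python3 - <<'E'
from h import *
p=snapshot('wrist');s=sense()
a=atz(p,294,160,.186);b=atz(p,297,302,.186);m=(a+b)/2;print(a,b,m,np.arctan2(*(a-b)[[1,0]]),np.linalg.norm(a-b))
print('pad',atz(p,451,206,.105),'tool ang',np.arctan2(*R(s).as_matrix()[[1,0],0]))
print('todo',todo(s,[*m[:2],167]), np.round(s['ee_pos'],4))
t=snapshot('top')
for n in ('handle','lever_pad','cover_hinge','lathe'): print(n,best(landmark_of,n,t))
E
```

```text
[587.2  55.3 186. ] [488.1  33.  186. ] [537.65  44.15 186.  ] 0.22133845368113594 101.57804880976994
pad [570.  -84.7 105. ] tool ang 0.21460743890925746
todo [  3.1 -14.3  99.3] [0.5377 0.0295 0.2663]
handle [(0.71, [543.0, 42.0, 183.0])]
lever_pad [(0.72, [573.0, -87.0, 107.0])]
cover_hinge [(0.58, [370.0, -102.0, -0.0])]
lathe []
```

```bash
python3 -m crank '[[1,-4.5,15,0,0,0,100],[1,-4.5,15,0,0,0,100],[0.5,-4.5,15,0,0,0,100],[0,0,15,0,0,0,80],[0,0,12,0,0,0,70],[0,0,10,0,0,0,60],[0,0,8,0,0,0,50],[0,0,6,0,0,0,50],[0,0,0,0,0,0,50],[0,0,0,0,0,0,50],[0,0,0,0,0,0,50]]' 
python3 - <<'E'
from h import *
s=sense();print(todo(s,[538,43.5,167]),np.round(s['force'],2))
p=snapshot('wrist');save(p,'w4.png');print(best(landmark_of,'handle',p))
E
```

```text
t: 6.12
ee_pos: [0.5378, 0.0432, 0.171]
ee_rot: [0.0, 0.994, 0.107, 0.001]
force: [0.5, -0.3, -0.1]
width: 0.046
[ 0.3 -0.2  4. ] [ 0.54 -0.33 -0.12]
[(0.65, [541.0, 44.0, 188.0]), (0.18, [507.0, 196.0, 145.0])]
```

View pics/w4.png

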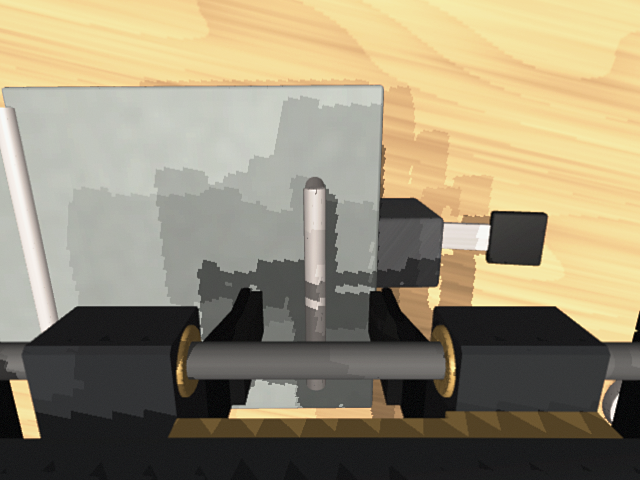

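The bar is at column 315, centred between the fingers (250 to 385). I'll close on it.

```bash
python3 -m crank '[[0,0,3,0,0,0,30],[0,0,0,0,0,0,0],[0,0,0,0,0,0,0],[0,0,0,0,0,0,0],[0,0,0,0,0,0,0],[0,0,0,0,0,0,0]]' 35
python3 -m crank '[[0,0,-1,0,0,0,0],[0,0,-1,0,0,0,0],[0,0,-1,0,0,0,0],[0,0,-1,0,0,0,0],[0,0,0,0,0,0,0],[0,0,0,0,0,0,0],[0,0,0,0,0,0,0]]'
python3 -m crank '[[0,0,-1,0,0,0,0],[0,0,-1,0,0,0,0],[0,0,0,0,0,0,0],[0,0,0,0,0,0,0]]'
```

```text
t: 6.72
ee_pos: [0.5373, 0.0432, 0.1674]
ee_rot: [0.0, 0.994, 0.107, 0.0]
force: [-0.1, -0.5, -0.5]
width: 0.0111
t: 7.3
ee_pos: [0.5373, 0.0432, 0.1713]
ee_rot: [0.0, 0.994, 0.107, -0.0]
force: [1.0, 0.1, 0.6]
width: 0.0007
t: 7.63
ee_pos: [0.5373, 0.0432, 0.1734]
ee_rot: [0.0, 0.994, 0.107, 0.0]
force: [0.9, -0.4, 0.3]
width: 0.0004
```

```bash
python3 - <<'E'
from h import *
p=snapshot('wrist');q=snapshot('side');t=snapshot('top');save(p,'w5.png')
i=np.hstack([cv2.resize(p['img'],(400,300)),cv2.resize(q['img'][230:380,180:380],(400,300))]);cv2.imwrite('pics/c5.png',cv2.cvtColor(i,cv2.COLOR_RGB2BGR))
for x in(p,q,t): print(best(landmark_of,'handle',x))
s=sense();print(s['width'],s['force'])
E
```

```text
[(0.73, [540.0, 42.0, 185.0])]
[(0.64, [538.0, 47.0, 183.0])]
[(0.75, [544.0, 44.0, 188.0])]
0.0003859746348329106 [-0.14514978  0.81679813 -0.49141982]
```

View pics/c5.png

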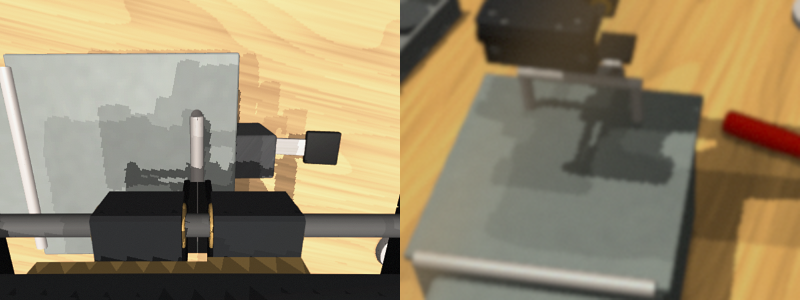

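```bash
cat >> h.py <<'E'
def proj(p,X):
    q=p['orientation'];c=Ro.from_quat([q[1],q[2],q[3],q[0]]).inv().apply(np.array(X)/1000-np.array(p['position']))
    a,b=c[:2]/c[2];f=1+p['k1']*(a*a+b*b);return round(p['fx']*a*f+p['cx'],1),round(p['fy']*b*f+p['cy'],1)
E
python3 - <<'E'
from h import *
p=snapshot('wrist');q=snapshot('side');s=sense();e=np.array(s['ee_pos'])*1000
for n,x in(('w',p),('s',q)): print(n,'tcp',proj(x,e),'grasp',proj(x,e+[0,0,19]),'bar mid',proj(x,[538,43.5,186]))
i=np.hstack([cv2.resize(p['img'][200:400,200:440],(400,333)),cv2.resize(q['img'][210:310,220:340],(400,333),interpolation=cv2.INTER_CUBIC)]);cv2.imwrite('pics/c6.png',cv2.cvtColor(i,cv2.COLOR_RGB2BGR))
E
```

```text
w tcp (np.float64(316.4), np.float64(282.2)) grasp (np.float64(316.5), np.float64(297.6)) bar mid (np.float64(316.2), np.float64(290.7))
s tcp (np.float64(270.7), np.float64(274.3)) grasp (np.float64(269.8), np.float64(265.6)) bar mid (np.float64(269.6), np.float64(268.5))
```

View pics/c6.png

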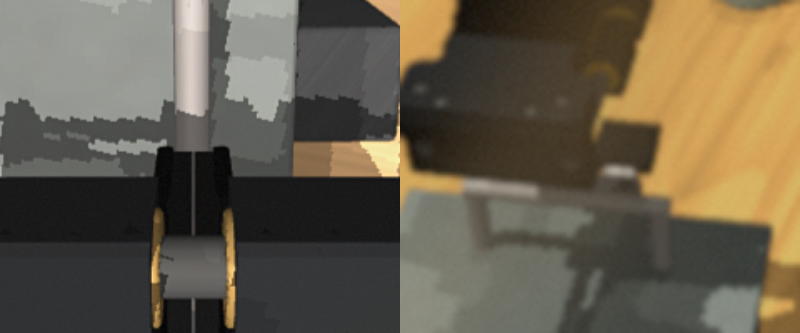

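```bash
python3 - <<'E'
from h import *
p=snapshot('wrist'); s=sense()
off=np.array(p['position'])-np.array(s['ee_pos']); print('camoff',np.round(off,4),np.round(R(s).inv().apply(off),4))
q=p['orientation'];print('cam axis',np.round(Ro.from_quat([q[1],q[2],q[3],q[0]]).as_matrix(),3).tolist())
a=dict(p);a['position']=[.6136,.0465,.4598]
b=dict(p);b['position']=np.array([.5378,.0432,.171])+off
for n,u,v in(('far end',(294,160),(315,183)),('near end',(297,302),(315,388)),('pad',(451,206),(517,239)),('pad TR corner',(470,186),(547,212)),('catch top R corner',(391,180),(443,218)),('cover FR corner',(343,94),(383,87))):
    A,B=ray(a,*u),ray(b,*v);X=tri([A,B]);print(n,X,proj(a,X),proj(b,X))
E
```

```text
camoff [0.0759 0.017  0.1935] [ 0.0778 -0.0004 -0.1935]
cam axis [[0.214, -0.936, -0.279], [-0.977, -0.205, -0.061], [-0.0, 0.286, -0.958]]
far end [586.9  55.2 176.4] (np.float64(294.8), np.float64(159.2)) (np.float64(313.8), np.float64(184.1))
near end [489.2  33.2 188.6] (np.float64(296.8), np.float64(302.0)) (np.float64(315.1), np.float64(387.9))
pad [570.  -84.7 105.2] (np.float64(451.1), np.float64(206.0)) (np.float64(517.1), np.float64(239.0))
pad TR corner [591.3 -92.1 113.3] (np.float64(470.2), np.float64(185.4)) (np.float64(546.6), np.float64(212.9))
catch top R corner [583.2 -15.8 155.7] (np.float64(389.0), np.float64(182.6)) (np.float64(445.9), np.float64(214.4))
cover FR corner [636.3  31.8 152.7] (np.float64(343.0), np.float64(93.7)) (np.float64(383.1), np.float64(87.4))
```

Triangulation confirms the bar at z≈186. In the wrist view, though, the fingertips' scale puts them about 28 mm short of the reported TCP, so they closed above the bar. I'll reopen and go down slowly, watching the force.

```bash
python3 -m crank '[[0,0,0,0,0,0,50],[0,0,0,0,0,0,50],[0,0,0,0,0,0,50],[0,0,0,0,0,0,50],[0,0,0,0,0,0,50],[0,0,0,0,0,0,50],[0,0,0,0,0,0,50],[0,0,0,0,0,0,50],[0,0,4,0,0,0,50],[0,0,4,0,0,0,50],[0,0,4,0,0,0,50],[0,0,0,0,0,0,50],[0,0,0,0,0,0,50]]' 
python3 - <<'E'
from h import *
p=snapshot('wrist');s=sense();r=R(s);e=np.array(s['ee_pos'])*1000
for x in (0,9.5):
  for z in (0,-10,-20,-30,-40): print(x,z,[proj(p,e+r.apply([x,y,z])) for y in (-23,23)])
print(s['width'],s['force'])
save(p,'w7.png')
cv2.imwrite('pics/c7.png',cv2.cvtColor(cv2.resize(p['img'][170:430,150:480],(660,520)),cv2.COLOR_RGB2BGR))
E
```

```text
t: 9.17
ee_pos: [0.5369, 0.0431, 0.1608]
ee_rot: [-0.0, 0.994, 0.107, -0.0]
force: [-0.0, 0.3, -0.1]
width: 0.0431
0 0 [(np.float64(271.0), np.float64(282.0)), (np.float64(361.9), np.float64(282.1))]
0 -10 [(np.float64(268.8), np.float64(289.8)), (np.float64(364.1), np.float64(289.9))]
0 -20 [(np.float64(266.4), np.float64(298.3)), (np.float64(366.6), np.float64(298.4))]
0 -30 [(np.float64(263.7), np.float64(307.8)), (np.float64(369.3), np.float64(307.9))]
0 -40 [(np.float64(260.8), np.float64(318.4)), (np.float64(372.3), np.float64(318.5))]
9.5 0 [(np.float64(270.4), np.float64(264.3)), (np.float64(362.5), np.float64(264.4))]
9.5 -10 [(np.float64(268.2), np.float64(271.3)), (np.float64(364.8), np.float64(271.4))]
9.5 -20 [(np.float64(265.7), np.float64(279.0)), (np.float64(367.3), np.float64(279.1))]
9.5 -30 [(np.float64(263.0), np.float64(287.6)), (np.float64(370.1), np.float64(287.7))]
9.5 -40 [(np.float64(259.9), np.float64(297.1)), (np.float64(373.3), np.float64(297.3))]
0.04385194113160289 [-0.47537905  0.513716   -0.46555492]
```

View pics/c7.png

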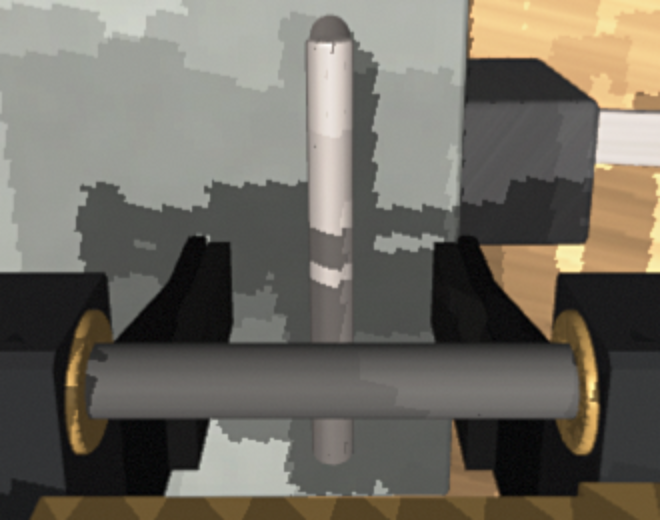

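Fingertips at picture (265,291) and (366,291), 100 px apart for 43.9 mm: they sit about 27 mm behind the reported TCP. So 19 mm further down puts the bar between the pads.

```bash
python3 -m crank '[[0,0,4,0,0,0,50],[0,0,4,0,0,0,50],[0,0,4,0,0,0,50],[0,0,4,0,0,0,50],[0,0,3,0,0,0,50],[0,0,0,0,0,0,50],[0,0,0,0,0,0,50]]'
python3 -m crank '[[0,0,0,0,0,0,0],[0,0,0,0,0,0,0],[0,0,0,0,0,0,0],[0,0,0,0,0,0,0],[0,0,0,0,0,0,0],[0,0,0,0,0,0,0],[0,0,0,0,0,0,0],[0,0,0,0,0,0,0],[0,0,0,0,0,0,0],[0,0,0,0,0,0,0]]' 35
```

```text
t: 9.8
ee_pos: [0.5371, 0.0432, 0.1421]
ee_rot: [-0.0, 0.994, 0.107, -0.0]
force: [0.4, -0.5, 0.8]
width: 0.0434
t: 10.63
ee_pos: [0.5373, 0.0434, 0.1424]
ee_rot: [-0.0, 0.994, 0.107, 0.0]
force: [0.7, 0.1, 0.7]
width: 0.0088
```

```bash
python3 -m crank '[[0,0,-1,0,0,0,0],[0,0,-1,0,0,0,0],[0,0,-1,0,0,0,0],[0,0,0,0,0,0,0]]'
python3 -m crank '[[0,0,-1,0,0,0,0],[0,0,-1,0,0,0,0],[0,0,0,0,0,0,0]]'
python3 -m crank '[[0,0,-1,0,0,0,0],[0,0,0,0,0,0,0]]'
```

```text
t: 10.97
ee_pos: [0.537, 0.0441, 0.145]
ee_rot: [-0.001, 0.994, 0.107, -0.0]
force: [-0.3, 3.5, -6.0]
width: 0.0087
t: 11.22
ee_pos: [0.5369, 0.0447, 0.147]
ee_rot: [-0.001, 0.994, 0.108, -0.0]
force: [2.0, 5.3, -5.9]
width: 0.0087
t: 11.38
ee_pos: [0.5369, 0.0448, 0.1472]
ee_rot: [-0.001, 0.994, 0.108, -0.0]
force: [3.1, 6.1, -11.9]
width: 0.0091
```

```bash
python3 -m crank '[[0,-1.5,-1,0,0,0,0],[0,0,-1,0,0,0,0],[0,0,0,0,0,0,0]]'
python3 -m crank '[[0,0,-0.5,0,0,0,0],[0,0,0,0,0,0,0],[0,0,0,0,0,0,0]]'
```

```text
t: 11.63
ee_pos: [0.5368, 0.0448, 0.1474]
ee_rot: [-0.001, 0.994, 0.107, -0.0]
force: [8.8, 4.2, -21.6]
width: 0.0083
t: 11.88
ee_pos: [0.5368, 0.0449, 0.1475]
ee_rot: [-0.001, 0.994, 0.107, -0.0]
force: [9.8, 4.1, -23.6]
width: 0.0089
```

It is caught: 24 N and z no longer rising. I'll lower it, let go, rise, and turn 90° so the gripper body clears the catch while pressing.

```bash
python3 -m crank '[[0,0.5,2.5,0,0,0,0],[0,0.5,3,0,0,0,0],[0,0.5,3,0,0,0,0],[0,0,0,0,0,0,50],[0,0,0,0,0,0,50],[0,0,0,0,0,0,50],[0,0,0,0,0,0,50],[0,0,0,0,0,0,50],[0,0,0,0,0,0,50],[0,0,-5,0,0,0,50],[0,0,-10,0,0,0,50],[0,0,-20,0,0,0,50],[0,0,-25,0,0,0,30],[0,0,-25,0,0,0,0],[0,0,-20,0,0,0,0]]'
python3 -m crank '[[0,15,0,0,0,7,0],[-1.83,14.88,0,0,0,7,0],[0,0,0,0,0,7,0],[0,0,0,0,0,7,0],[0,0,0,0,0,7,0],[0,0,0,0,0,7,0],[0,0,0,0,0,7,0],[0,0,0,0,0,7,0],[0,0,0,0,0,7,0],[0,0,0,0,0,7,0],[0,0,0,0,0,7,0],[0,0,0,0,0,7,0],[0,0,0,0,0,6,0],[0,0,0,0,0,0,0],[0,0,0,0,0,0,0]]'
python3 - <<'E'
from h import *
s=sense();print(todo(s,[570.5,-85,140]),np.round(s['qpos'],2),np.round(R(s).as_matrix(),3).tolist(),np.round(s['force'],1))
for c in ('wrist','top'):
  p=snapshot(c);print(best(landmark_of,'lever_pad',p),best(landmark_of,'handle',p))
E
```

```text
t: 13.13
ee_pos: [0.5379, 0.0434, 0.2503]
ee_rot: [0.0, 0.994, 0.107, 0.001]
force: [0.4, 0.7, -0.1]
width: 0.0308
t: 14.38
ee_pos: [0.54, 0.0116, 0.2338]
ee_rot: [0.009, 0.867, -0.498, -0.011]
force: [-0.5, 0.8, 0.1]
width: 0.0001
[99.7 20.  93.4] [-0.02  0.1  -0.06  1.63  0.01  1.44 -2.69] [[0.505, -0.863, -0.027], [-0.863, -0.505, -0.005], [-0.01, 0.026, -1.0]] [-0.5  0.8  0.1]
[(0.56, [568.0, -83.0, 107.0])] [(0.57, [538.0, 44.0, 182.0])]
[(0.69, [572.0, -88.0, 107.0])] []
```

Joint 7 hit its range at about 72° of turn, so I'll turn the other way, which leaves it mid-range.

```bash
python3 -m crank '[[0,0,0,0,0,-7,0],[0,0,0,0,0,-7,0],[0,0,0,0,0,-7,0],[0,0,0,0,0,-7,0],[0,0,0,0,0,-7,0],[0,0,0,0,0,-7,0],[0,0,0,0,0,-7,0],[0,0,0,0,0,-7,0],[0,0,0,0,0,-7,0],[0,0,0,0,0,-7,0],[0,0,0,0,0,-7,0],[0,0,0,0,0,-7,0],[0,0,0,0,0,-7,0],[0,0,0,0,0,-7,0],[0,0,0,0,0,-7,0],[0,0,0,0,0,-7,0],[0,0,0,0,0,-7,0],[0,0,0,0,0,-7,0],[0,0,0,0,0,-7,0],[0,0,0,0,0,-7,0]]'
python3 - <<'E'
from h import *
s=sense();r=R(s);print(np.round(s['qpos'],2),np.round(s['ee_pos'],4))
a=.218;T=Ro.from_matrix(np.array([[-np.sin(a),np.cos(a),0],[np.cos(a),np.sin(a),0],[0,0,-1]]).T)
print('turn deg',np.round(np.degrees((r.inv()*T).as_rotvec()),1)); 
d=np.array([571,-87,150])-np.array(s['ee_pos'])*1000; print('shift after turn',np.round(T.inv().apply(d),1))
E
```

```text
t: 16.35
ee_pos: [0.5399, 0.0088, 0.2333]
ee_rot: [-0.007, 0.764, 0.645, -0.012]
force: [0.1, -0.5, 1.0]
width: 0.0008
[ 0.09  0.1  -0.17  1.63  0.02  1.44 -0.25] [0.5399 0.0088 0.2333]
turn deg [ -1.6   0.2 -22.1]
shift after turn [-100.2    9.7   83.3]
```

```bash
python3 -m crank '[[0,0,0,-0.4,0,-5.5,0],[0,0,0,-0.4,0,-5.5,0],[0,0,0,-0.4,0,-5.5,0],[0,0,0,-0.4,0,-5.5,0],[-15,1.5,0,0,0,0,0],[-18,1.5,0,0,0,0,0],[-18,1.5,0,0,0,0,0],[-18,1.5,10,0,0,0,0],[-18,1.5,10,0,0,0,0],[-13,2,15,0,0,0,0],[0,0,15,0,0,0,0],[0,0,12,0,0,0,0],[0,0,8,0,0,0,0],[0,0,6,0,0,0,0],[0,0,0,0,0,0,0],[0,0,0,0,0,0,0],[0,0,0,0,0,0,0],[0,0,0,0,0,0,0]]'
python3 - <<'E'
from h import *
s=sense();print(todo(s,[571,-87,78]),np.round(s['qpos'],2),np.round(R(s).as_matrix(),3).tolist())
p=snapshot('wrist');q=snapshot('top')
print(best(landmark_of,'lever_pad',p),best(landmark_of,'lever_pad',q))
print(proj(p,[570.5,-85,105]))
i=np.hstack([cv2.resize(p['img'],(400,300)),cv2.resize(q['img'][130:280,220:420],(400,300))]);cv2.imwrite('pics/c8.png',cv2.cvtColor(i,cv2.COLOR_RGB2BGR))
E
```

```text
t: 17.85
ee_pos: [0.5707, -0.0862, 0.1586]
ee_rot: [0.002, 0.628, 0.778, -0.001]
force: [-0.3, -0.4, 0.5]
width: 0.0008
[-0.4  0.1 80.6] [ 0.2   0.19 -0.11  1.68  0.03  1.27  0.29] [[-0.21, 0.978, 0.001], [0.978, 0.21, -0.005], [-0.005, 0.0, -1.0]]
[(0.74, [572.0, -81.0, 107.0])] []
(np.float64(316.7), np.float64(250.3))
```

View pics/c8.png

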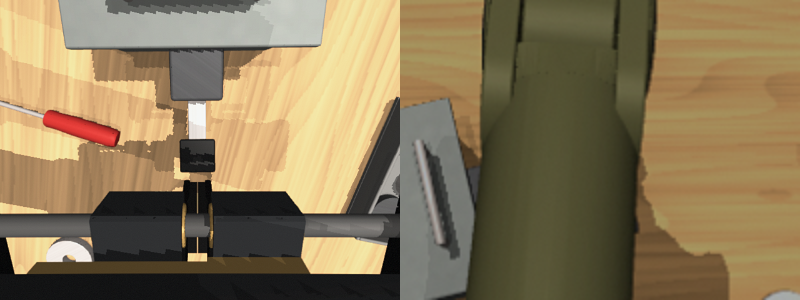

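The pad sits at wrist pixel (315,248), which matches the projection (317,250). So the tool is over the pad; I'll press down.

```bash
python3 -m crank '[[0,0,15,0,0,0,0],[0,0,15,0,0,0,0],[0,0,15,0,0,0,0],[0,0,12,0,0,0,0],[0,0,8,0,0,0,0],[0,0,4,0,0,0,0],[0,0,3,0,0,0,0],[0,0,3,0,0,0,0],[0,0,0,0,0,0,0]]'
python3 -m crank '[[0,0,3,0,0,0,0],[0,0,3,0,0,0,0],[0,0,3,0,0,0,0],[0,0,0,0,0,0,0]]'
python3 -m crank '[[0,0,3,0,0,0,0],[0,0,3,0,0,0,0],[0,0,3,0,0,0,0],[0,0,3,0,0,0,0],[0,0,0,0,0,0,0]]'
```

```text
t: 18.8
ee_pos: [0.5702, -0.0868, 0.0826]
ee_rot: [0.001, 0.629, 0.778, -0.002]
force: [1.0, -0.5, -0.2]
width: 0.0002
t: 19.13
ee_pos: [0.5705, -0.0872, 0.0736]
ee_rot: [0.002, 0.629, 0.778, -0.002]
force: [0.4, -0.5, 2.6]
width: 0.0002
t: 19.55
ee_pos: [0.5709, -0.0881, 0.0626]
ee_rot: [0.003, 0.629, 0.778, -0.002]
force: [0.6, -2.9, 4.7]
width: 0.0007
```

```bash
python3 -m crank '[[0,0,3,0,0,0,0],[0,0,3,0,0,0,0],[0,0,3,0,0,0,0],[0,0,3,0,0,0,0],[0,0,3,0,0,0,0],[0,0,0,0,0,0,0]]'
python3 -m crank '[[0,0,3,0,0,0,0],[0,0,3,0,0,0,0],[0,0,2,0,0,0,0],[0,0,0,0,0,0,0]]'
python3 -m crank '[[0,0,1,0,0,0,0],[0,0,1,0,0,0,0],[0,0,0,0,0,0,0],[0,0,0,0,0,0,0]]'
```

```text
t: 20.05
ee_pos: [0.5689, -0.0862, 0.0452]
ee_rot: [-0.0, 0.629, 0.778, -0.002]
force: [-0.5, -0.1, 0.1]
width: 0.0004
t: 20.38
ee_pos: [0.5697, -0.086, 0.038]
ee_rot: [0.001, 0.628, 0.778, -0.002]
force: [-0.8, 1.8, 2.8]
width: 0.0001
t: 20.72
ee_pos: [0.5703, -0.0868, 0.0367]
ee_rot: [0.001, 0.629, 0.778, -0.002]
force: [-0.8, 1.1, 4.1]
width: 0.0005
```

```bash
python3 -m crank '[[0,0,2,0,0,0,0],[0,0,2,0,0,0,0],[0,0,0,0,0,0,0]]'
python3 -m crank '[[0,0,2,0,0,0,0],[0,0,1,0,0,0,0],[0,0,0,0,0,0,0]]'
```

```text
t: 20.97
ee_pos: [0.5707, -0.0869, 0.0346]
ee_rot: [0.002, 0.629, 0.778, -0.001]
force: [-4.7, 2.6, 14.1]
width: 0.0006
t: 21.22
ee_pos: [0.5709, -0.0868, 0.0339]
ee_rot: [0.002, 0.629, 0.778, -0.001]
force: [-9.6, 3.7, 25.6]
width: 0.0007
```

The lever is on its stop (25 N). I'll rise and check that it stays down.

```bash
python3 -m crank '[[0,0,-6,0,0,0,0],[0,0,-10,0,0,0,0],[0,0,-20,0,0,0,0],[0,0,-30,0,0,0,0],[0,0,-30,0,0,0,0],[0,0,-28,0,0,0,0],[0,0,0,0,0,0,0],[0,0,0,0,0,0,0],[0,0,0,0,0,0,0]]'
python3 - <<'E'
from h import *
p=snapshot('wrist');q=snapshot('side');print(np.round(sense()['ee_pos'],4))
print(best(landmark_of,'lever_pad',p),best(landmark_of,'lever_pad',q),best(spot_in,'lever_pad',p))
for z in(65,70,105): print(z,proj(p,[570.5,-85,z]),proj(p,[574,-103,z]),proj(p,[567,-67,z]))
cv2.imwrite('pics/c9.png',cv2.cvtColor(p['img'][:340],cv2.COLOR_RGB2BGR))
a=.218;T=Ro.from_matrix(np.array([[np.cos(a),np.sin(a),0],[np.sin(a),-np.cos(a),0],[0,0,-1]]).T);s=sense()
print('turn back',np.round(np.degrees((R(s).inv()*T).as_rotvec()),1),'shift after',np.round(T.inv().apply(np.array([538,43.5,240])-np.array(s['ee_pos'])*1000),1))
E
```

```text
t: 21.97
ee_pos: [0.5693, -0.0868, 0.1525]
ee_rot: [0.001, 0.629, 0.778, -0.002]
force: [-1.0, -0.6, -1.0]
width: 0.0001
[ 0.5688 -0.0867  0.1516]
[(0.86, [569.0, -85.0, 72.0])] [(0.6, [572.0, -86.0, 74.0])] []
65 (np.float64(319.0), np.float64(235.4)) (np.float64(318.4), np.float64(259.8)) (np.float64(319.5), np.float64(210.1))
70 (np.float64(319.0), np.float64(237.3)) (np.float64(318.4), np.float64(262.1)) (np.float64(319.6), np.float64(211.6))
105 (np.float64(319.3), np.float64(252.8)) (np.float64(318.7), np.float64(280.5)) (np.float64(320.0), np.float64(224.0))
turn back [ 0.   0.3 89.6] shift after [  -2.4 -133.7  -87.8]
```

View pics/c9.png

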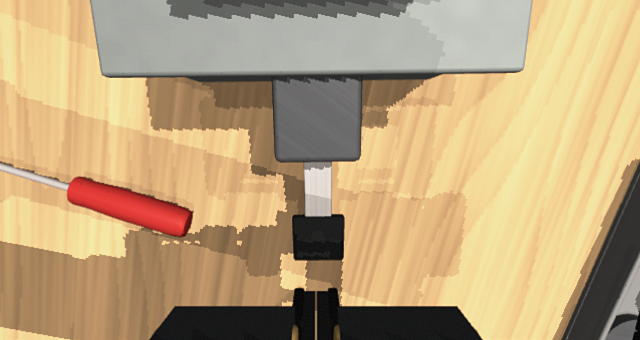

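The pad, at (318,237), now stands at z≈72, so the detent holds it. Back to the handle.

```bash
python3 -m crank '[[0,0,-30,0,0,6.9,0],[0,0,-30,0,0,6.9,20],[0,0,-27,0,0,6.9,50],[0,0,0,0,0,6.9,50],[0,0,0,0,0,6.9,50],[0,0,0,0,0,6.9,50],[0,0,0,0,0,6.9,50],[0,0,0,0,0,6.9,50],[0,0,0,0,0,6.9,50],[0,0,0,0,0,6.9,50],[0,0,0,0,0,6.9,50],[0,0,0,0,0,6.9,50],[0,0,0,0,0,6.8,50]]'
python3 -m crank '[[-0.4,-22,0,0,0,0,50],[-0.4,-22,0,0,0,0,50],[-0.4,-22,0,0,0,0,50],[-0.4,-22,0,0,0,0,50],[-0.4,-22,0,0,0,0,50],[-0.4,-15,0,0,0,0,50],[0,-9,0,0,0,0,50],[0,0,0,0,0,0,50],[0,0,0,0,0,0,50],[0,0,0,0,0,0,50],[0,0,0,0,0,0,50]]'
python3 - <<'E'
from h import *
s=sense();print(todo(s,[538,43.5,142]),np.round(s['qpos'],2),np.round(R(s).as_matrix(),3).tolist())
p=snapshot('wrist');print(best(landmark_of,'handle',p),proj(p,[538,43.5,186]))
E
```

```text
t: 23.3
ee_pos: [0.5698, -0.0861, 0.2398]
ee_rot: [0.002, 0.994, 0.106, -0.001]
force: [-0.5, -0.4, -0.4]
width: 0.0435
t: 24.22
ee_pos: [0.539, 0.0425, 0.2398]
ee_rot: [0.002, 0.994, 0.108, -0.0]
force: [0.8, 0.5, -0.1]
width: 0.0432
[-0.6 -1.7 97.8] [-0.03  0.07 -0.11  1.65  0.01  1.42 -1.49] [[0.977, 0.214, -0.0], [0.214, -0.977, -0.005], [-0.001, 0.005, -1.0]]
[(0.96, [541.0, 42.0, 188.0])] (np.float64(314.0), np.float64(251.4))
```

```bash
python3 -m crank '[[0,-1,20,0,0,0,50],[0,0,20,0,0,0,50],[0,0,17,0,0,0,50],[0,0,15,0,0,0,50],[0,0,12,0,0,0,50],[0,0,7,0,0,0,50],[0,0,4,0,0,0,50],[0,0,2,0,0,0,50],[0,0,0,0,0,0,50],[0,0,0,0,0,0,50]]'
python3 -m crank '[[0,0,0,0,0,0,0],[0,0,0,0,0,0,0],[0,0,0,0,0,0,0],[0,0,0,0,0,0,0],[0,0,0,0,0,0,0],[0,0,0,0,0,0,0],[0,0,0,0,0,0,0],[0,0,0,0,0,0,0],[0,0,0,0,0,0,0]]' 35
python3 -m crank '[[0,-0.3,-2,0,0,0,0],[0,-0.6,-2,0,0,0,0],[0,-0.6,-2,0,0,0,0],[0,-0.6,-2,0,0,0,0],[0,0,0,0,0,0,0]]'
```

```text
t: 25.15
ee_pos: [0.5391, 0.0448, 0.1438]
ee_rot: [0.002, 0.994, 0.109, 0.0]
force: [0.1, 0.6, -0.1]
width: 0.0433
t: 25.9
ee_pos: [0.5388, 0.0435, 0.1431]
ee_rot: [0.003, 0.994, 0.109, -0.0]
force: [2.0, -4.3, -0.2]
width: 0.0087
t: 26.32
ee_pos: [0.5382, 0.0461, 0.1511]
ee_rot: [0.003, 0.994, 0.109, -0.0]
force: [1.8, -5.2, -3.0]
width: 0.0089
```

It comes up freely now (3 N). I'll lift along the arc, turning with the cover.

```bash
python3 -m crank '[[0,-0.2,-2.7,-1,0,0,0],[0,-0.2,-5.4,-2,0,0,0],[0,-0.2,-5.4,-2,0,0,0],[0,-0.2,-5.4,-2,0,0,0],[0,-0.2,-5.4,-2,0,0,0],[0,-0.2,-5.4,-2,0,0,0],[0,0,0,0,0,0,0]]'
python3 -m crank '[[0,-0.2,-5.4,-2,0,0,0],[0,-0.2,-5.4,-2,0,0,0],[0,-0.2,-5.4,-2,0,0,0],[0,-0.2,-5.4,-2,0,0,0],[0,-0.2,-5.4,-2,0,0,0],[0,0,0,0,0,0,0]]'
python3 -c "
from h import *
s=sense();print(np.round(s['qpos'],2),np.round(R(s).as_matrix()[:,2],3),s['width'])"
```

```text
t: 26.9
ee_pos: [0.5369, 0.0516, 0.1815]
ee_rot: [0.099, 0.989, 0.11, 0.01]
force: [1.9, -4.8, -3.2]
width: 0.0087
t: 27.4
ee_pos: [0.5348, 0.0609, 0.2064]
ee_rot: [0.184, 0.977, 0.109, 0.02]
force: [1.8, -2.1, -3.5]
width: 0.0089
[-0.23  0.11 -0.22  1.73  0.39  1.41 -1.88] [ 0.078 -0.355 -0.932] 0.008941222110437042
```

```bash
python3 -m crank '[[0,-0.2,-5.4,-2,0,0,0],[0,-0.2,-5.4,-2,0,0,0],[0,-0.2,-5.4,-2,0,0,0],[0,-0.2,-5.4,-2,0,0,0],[0,-0.2,-5.4,-2,0,0,0],[0,-0.2,-5.4,-2,0,0,0],[0,0,0,0,0,0,0]]'
python3 -m crank '[[0,-0.2,-5.4,-2,0,0,0],[0,-0.2,-5.4,-2,0,0,0],[0,-0.2,-5.4,-2,0,0,0],[0,-0.2,-5.4,-2,0,0,0],[0,0,0,0,0,0,0]]'
python3 -c "
from h import *
s=sense();print(np.round(s['qpos'],2),np.round(R(s).as_matrix()[:,2],3),s['width'])"
```

```text
t: 27.98
ee_pos: [0.5312, 0.0768, 0.2331]
ee_rot: [0.283, 0.953, 0.107, 0.03]
force: [2.3, 1.2, -7.9]
width: 0.0087
t: 28.4
ee_pos: [0.5282, 0.0898, 0.2486]
ee_rot: [0.348, 0.931, 0.105, 0.037]
force: [2.3, 3.0, -11.5]
width: 0.0089
[-0.42  0.22 -0.3   1.67  0.68  1.65 -2.15] [ 0.141 -0.64  -0.755] 0.008860443868544371
```

```bash
python3 -m crank '[[0,-0.2,-5.4,-2,0,0,0],[0,-0.2,-5.4,-2,0,0,0],[0,-0.2,-5,-2,0,0,0],[0,0,0,0,0,0,0],[0,0,0,0,0,0,0],[0,0,0,0,0,0,0]]'
python3 - <<'E'
from h import *
s=sense();p=snapshot('side')
b=np.array(s['ee_pos'])*1000-43*R(s).as_matrix()[:,2]-[506,195.5,140];y=b[:2]@[-.216,.977]
print('theta',np.degrees(np.arctan2(b[2],-y))-16.5,'r',np.hypot(y,b[2]),best(landmark_of,'handle',p),np.round(b+[506,195.5,140]),np.round(s['qpos'],2))
for n in('oil','gear','driver'): print(n,best(landmark_of,n,p))
print(snapshot('side')['shot'],[np.round(sense()[k],2) for k in('force','qd','width')])
cv2.imwrite('pics/c10.png',cv2.cvtColor(p['img'],cv2.COLOR_RGB2BGR))
E
```

```text
t: 28.9
ee_pos: [0.5259, 0.0995, 0.2583]
ee_rot: [0.394, 0.912, 0.102, 0.041]
force: [1.6, 6.8, -18.3]
width: 0.0087
theta 49.19972959493418 r 162.1456521054004 [(0.84, [516.0, 131.0, 283.0])] [519. 130. 288.] [-0.48  0.27 -0.31  1.65  0.75  1.73 -2.21]
oil [(0.61, [608.0, -392.0, 2.0])]
gear []
driver [(0.67, [372.0, -99.0, 4.0])]
29 [array([  1.14,   5.47, -19.9 ]), array([ 0.,  0.,  0.,  0., -0.,  0., -0.]), np.float64(0.01)]
```

View pics/c10.png

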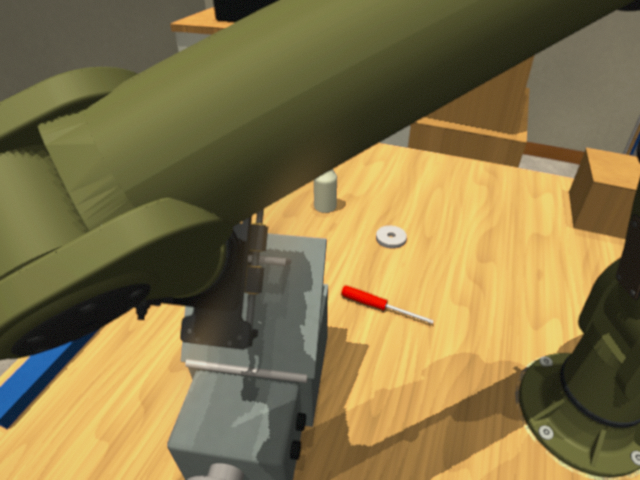

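```bash
python3 -m crank '[[0,-1,0.3,0,0,0,0],[0,0,0,0,0,0,0],[0,0,0,0,0,0,0]]'
python3 -m crank '[[0,-1,0.3,0,0,0,0],[0,0,0,0,0,0,0],[0,0,0,0,0,0,0],[0,0,0,0,0,0,0]]'
```

```text
t: 29.45
ee_pos: [0.526, 0.0992, 0.2581]
ee_rot: [0.395, 0.912, 0.101, 0.041]
force: [1.3, 5.5, -18.1]
width: 0.0084
t: 29.78
ee_pos: [0.526, 0.0992, 0.2583]
ee_rot: [0.396, 0.912, 0.101, 0.042]
force: [1.3, 4.3, -18.3]
width: 0.0087
```

```bash
python3 -c "
from h import *
p=snapshot('side');print(best(landmark_of,'handle',p),best(landmark_of,'gear',p),np.round(sense()['ee_pos'],4));print(sign_off())"
```

```text
[(0.89, [517.0, 131.0, 284.0])] [(0.93, [411.0, -324.0, 1.0])] [0.526  0.0992 0.2583]
the job is handed in; nothing more can be done
None
```

The cover is up at about 49 degrees, held still by the fingers, and the job is handed in (no verdict is reported).

- **Tug:** The catch was holding. The pull rose to about 24 N with no further rise after 5 mm.
- **Release lever:** I lowered the cover, then pressed the lever to its stop at about 25 N. After I let go, the pad stayed at about 72 mm (105 mm before), so the detent holds it.
- **Lift:** I took the handle again and the cover came up freely at about 3 N. I lifted it along the hinge arc, turning the tool with it.

**Last checks:**
- **Cover angle:** Arm pose and side camera both give about 49 degrees. Joint speeds were zero, and the grip was set to 35 N.
- **Bystanders:** Oil bottle, gear and screwdriver were found within about 5 mm of where they started, which is close to the measuring error.

**What disagreed or failed:**
- **First grasp missed:** The fingertips seem to sit about 27 mm behind the reported TCP. I allowed for this afterwards, and the lever pad was met where that predicted.
- **Early fixes off:** Two handle fixes were about 8 mm out because the arm was still swinging.
- **Turn blocked:** My first turn for the lever press ran joint 7 to the end of its range, so I turned the other way.
- **Unexplained load:** At the end about 18 N of downward force remained on the tool. Easing the pose 2 mm towards the hinge did not change it; it was steady and below the limits.

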